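# Tip the lens-filter case out of the tight rack and stand it on the cork mat

## Task

The closed hard case is packed tightly in the little rack with two books. Pull its top edge towards the robot so that it tips out and leans by itself on the rack's sloping front, then let go, grip it by its spine end, lift it out and stand it upright in the middle of the cork mat. Leave both books standing where they are.

Things in the scene. Friction and masses are not known exactly. Their poses are not given: they have to be found in the camera images.
- case: Closed hard plastic case, flat closed top, 95 mm deep (x), 38 thick (y), 160 tall (z), 0.35 kg. Tallest and deepest of the three uprights in the rack, in any of its 3 places. Origin: middle of underside; z up; spine (finger ring, label) at x = -47.5 mm faces the robot. Mass centre 32 mm behind the spine, 80 up: tipped about its lower spine edge, it goes over by itself past about 22 degrees.
- book_tall: Book, page edges visible on top, 80 mm deep, 38 thick (y), 152 tall, 0.5 kg, loose in the rack with its spine in line with the case's. Origin: on the underside, 47.5 mm behind its spine, mid thickness; z up. Uprights stand 3 mm apart. Behind the case's rear face the space is free, but for a 30 mm high lip at the rack's floor.
- book_short: Like the other book, 76 mm deep, 38 thick, 142 tall; same origin. All three stand on a wooden rack's floor, 20 mm up, between end cheeks 100 mm high that end at the spines. From 2 mm before the spines a front panel slopes up towards the robot, 32 degrees off vertical, 90 mm long, top 96 mm up: the tipped case rests on it with its upper 70 mm free, ahead of the books.
- mat: Cork mat, 160 mm (x) x 130 mm (y), 4 mm thick, fixed flat on the work surface, to the robot's right of the rack. Origin: middle of its underside; z up.
Not all that is in view belongs to the job. Leave any pink or turquoise look-alike of the book_short alone.

How it is judged:
By the outcome, as a careful person would: the job done as asked, in the order asked, and still so for the second after the job is handed in, with the robot touching nothing.
It also fails if it takes over 61 s, if anything falls off the work surface, if the arm or the gripper's body presses on something with over 40 N, if the wrist force passes 120 N, or if a joint passes its speed limit or range.

## Robot

A 7-joint arm with a two-finger parallel gripper is mounted at the origin on the work surface. World frame = base frame: x ahead of the robot, y to its left, z up, the work surface at z = 0. Lengths are in m, angles in rad, forces in N, time in s.
With the tool pointing down it reaches from about 0.4 to 0.85 m from the base axis. Payload 10.4 kg.
Tool frame: the origin (TCP) lies midway between the tips of the shut fingers; the grasp point (between the pads) lies 19 mm behind it; x points along the fingers, y is the direction in which the jaws open and shut, and the axes are right-handed (so a half turn about x gives the same grasp; the last joint's range is limited). The gripper opens to 87 mm and grips with 3 to 60 N. Pads are 19 mm wide; open, the fingers measure 117 mm over their backs; the gripper's body (75 mm by 190 mm) begins 51 mm behind the grasp point.
Start: joints at [-1.217, 0.332, -0.065, 1.46, 0.022, 1.35, -0.088], TCP at [0.23, 0.581, 0.223] pointing down, gripper open.
Joint ranges: [-2.6, 2.6], [-0.5, 2.12], [-1.47, 1.34], [0.16, 2.42], [-1.27, 4.41], [0.06, 2.06], [-2.6, 2.6]. Speed limits (rad/s): [2.22, 2.22, 2.79, 2.79, 3.14, 3.14, 3.14].

## Interface

Orientations are given as a unit quaternion [x, y, z, w].
In Python, from bench import r gives the robot as it stands.
- The arm moves only by the shell command python3 -m jog 'ROWS' [OPENING] [FORCE]. ROWS is JSON, a list of rows, each an object with "slide": the shift along the tool's x, y, z in cm, a list of three; "roll": the turn about the tool's x in degrees. A call has 1 to 5 rows; each row is the pose to reach, as a shift and turn from the pose measured when the call began, along the tool's axes at that moment; what a row does not reach only later rows make up. A row lasts 1/12 s, in which the tool goes at most 41.7 mm and 7.16 degrees, less where a joint would pass 70% of its speed; a pose out of reach is approached as far as the arm can. A call with a gripper value outside its range is refused whole. OPENING is the closure, from 0 (fully open) to 1 (shut), set as the call begins (- or left out, the last holds). The fingers move at their own pace and stop on an object; FORCE is the grip in N (left out, the last holds). Time passes only in rows, so rows that repeat a pose let the fingers close. It gives the time, the measured TCP pose, the force and the opening at its end, in the units of the state.
- r.read_state(): the state, without advancing time (a new reading comes with each control period).
- r.camera(name): name is "scene" or "top"; returns the picture (480x640x3 uint8, red, green, blue); there is no depth.
- r.camera_info(name): a dict with "intrinsics" (3x3 intrinsics, pixels), "R" (3x3) and "t" (3): a world point X has camera coordinates R X + t. Camera axes: x right, y down, z forward; pixel columns grow to the right and rows downward; lengths in m; the calibration is good to about 2 mm. A picture is of the moment at which its call begins. camera_info takes no time and is no camera call.
- r.close_job(): hands the job in, once; it reports no verdict.
The state is a dict: "time": time; "joint_positions": joint angles; "joint_vel": joint speeds; "joint_torque": joint torques, N m; "ee_pos": TCP position; "eef_rot": TCP orientation; "ft_force": force on the tool from outside, world axes, zero at the start; "torque": the same for the moment, N m; "width": finger opening in m.
Only numpy, scipy, OpenCV 4.12 (cv2) and the standard library are available. Lean on these libraries where they do the work, as an engineer would, in place of code of your own. Each camera call takes 0.05 s, during which the arm holds its last target.

## Working session

There is one attempt and no reset: what is moved stays moved. The work goes in short steps, Python scripts to look and compute and a shell command to move; the robot and the scene stay as the last step left them, time stands still between calls to the robot, and variables do not carry over. Pictures are saved under pics/ and viewed, and the job is handed in when it is done.

```bash
mkdir -p pics; ls
python3 - <<'E'
from bench import r
import cv2,numpy as np
for n in("scene","top"):
    im=r.camera(n); cv2.imwrite(f"pics/{n}0.png",im[:,:,::-1])
    i=r.camera_info(n); print(n,np.round(i["intrinsics"],1).tolist(),np.round(i["R"],3).tolist(),np.round(i["t"],3).tolist())
s=r.read_state(); print({k:np.round(v,3).tolist() for k,v in s.items()})
E
```

```text
pics
scene [[480.2, 0.0, 304.2], [0.0, 480.2, 241.0], [0.0, 0.0, 1.0]] [[0.76, 0.65, 0.003], [0.408, -0.473, -0.781], [-0.506, 0.595, -0.624]] [-0.527, -0.224, 1.237]
top [[500.1, 0.0, 329.1], [0.0, 500.1, 241.1], [0.0, 0.0, 1.0]] [[0.008, -1.0, 0.017], [-0.997, -0.009, -0.077], [0.077, -0.017, -0.997]] [0.011, 0.641, 0.959]
{'time': 0.1, 'joint_positions': [-1.217, 0.333, -0.065, 1.461, 0.022, 1.35, -0.088], 'joint_vel': [-0.001, -0.0, -0.001, -0.004, 0.001, -0.0, -0.0], 'joint_torque': [0.001, -62.455, 0.024, -39.071, -0.062, 0.037, 0.0], 'ee_pos': [0.23, 0.581, 0.222], 'eef_rot': [0.132, 0.695, -0.133, 0.695], 'ft_force': [-0.166, -0.562, 0.508], 'torque': [0.041, 0.041, 0.042], 'width': 0.087}
```

View pics/scene0.png

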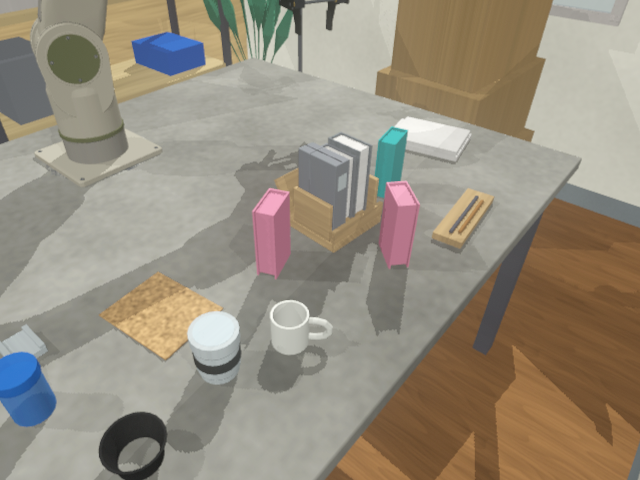

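View pics/top0.png

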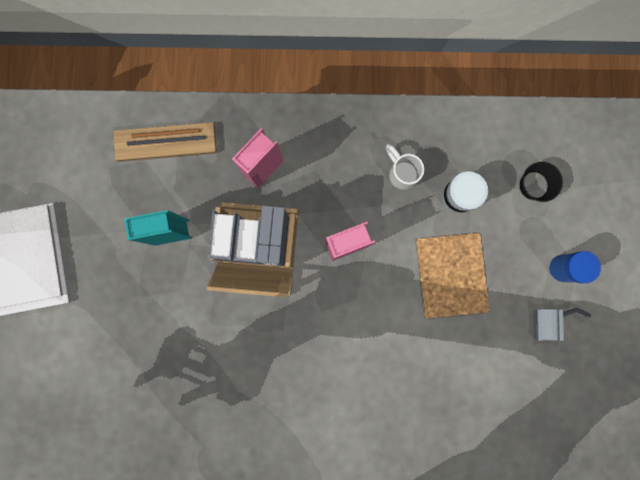

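Run:
```python
import cv2,numpy as np
a=cv2.imread("pics/top0.png")[190:310,190:310]; b=cv2.imread("pics/scene0.png")[120:255,265:400]
cv2.imwrite("pics/crop0.png",np.hstack([cv2.resize(a,(400,400),interpolation=2),cv2.resize(b,(400,400),interpolation=2)]))
```

```text
(no output)
```

View pics/crop0.png

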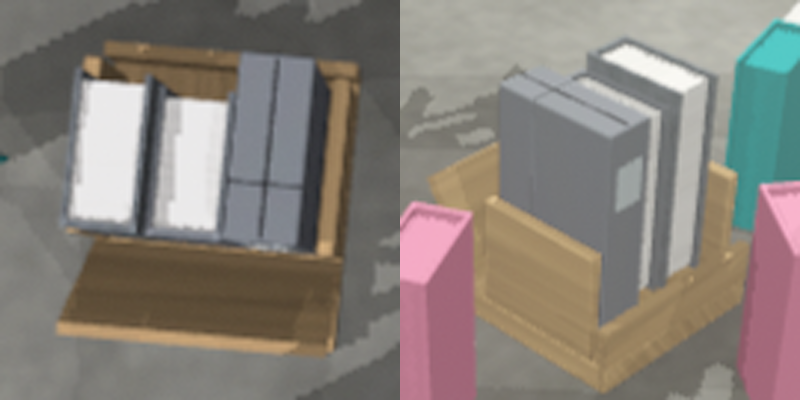

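The case is the dark upright with a flat closed top at about (272,235) in the top view. It is the tallest and deepest of the three. The two white-topped uprights, at (223,237) and (248,240), are books. The pink items at (257,158) and (350,240) and the turquoise one at (157,227) are look-alikes to leave alone. Next I measure the case.

```bash
cat > h.py <<'E'
from bench import r
import cv2,numpy as np
def ray(n,u,v,z):
    i=r.camera_info(n);K=np.array(i["intrinsics"]);R=np.array(i["R"]);t=np.array(i["t"])
    d=R.T@np.linalg.solve(K,[u,v,1.]);c=-R.T@t
    return c+d*(z-c[2])/d[2]
def proj(n,X):
    i=r.camera_info(n);p=np.array(i["intrinsics"])@(np.array(i["R"])@np.array(X)+i["t"]);return p[:2]/p[2]
def snap(n,name):
    im=r.camera(n)[:,:,::-1].copy();cv2.imwrite(f"pics/{name}.png",im);return im
E
python3 - <<'E'
from h import *
a=cv2.imread("pics/top0.png")
cv2.imwrite("pics/crop1.png",cv2.resize(a[195:275,205:305],(800,600)[:1]+(640,) if 0 else (750,600),interpolation=cv2.INTER_NEAREST))
h=cv2.cvtColor(a,cv2.COLOR_BGR2HSV)
m=cv2.inRange(h,(10,70,90),(25,255,255));m[:,:400]=0;m[:200]=0
c=max(cv2.findContours(m,0,2)[0],key=cv2.contourArea);b=cv2.boxPoints(cv2.minAreaRect(c))
P=[ray("top",*p,.004) for p in b];print(np.round(P,3),np.mean(P,0),[np.linalg.norm(P[i]-P[i-1]) for i in range(4)])
E
```

```text
[[ 0.65  -0.158  0.004]
 [ 0.665 -0.29   0.004]
 [ 0.504 -0.305  0.004]
 [ 0.489 -0.175  0.004]] [ 0.57707801 -0.23193553  0.004     ] [np.float64(0.1610969023292447), np.float64(0.1322421701225362), np.float64(0.16165681192370868), np.float64(0.1306484672859602)]
```

View pics/crop1.png

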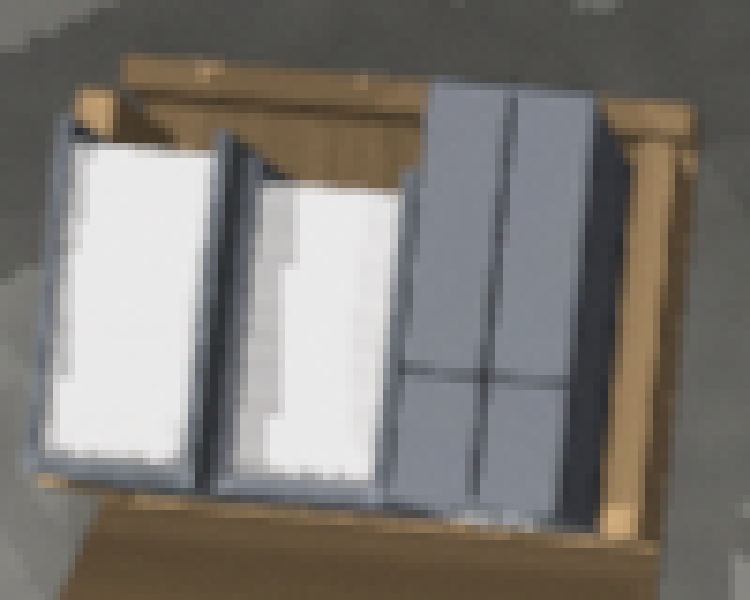

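Run:
```python
from h import *
c=[(428,83),(597,93),(558,520),(388,505)]
P=[ray("top",205+x/7.5-.5+.07,195+y/7.5-.43,.180) for x,y in c]
print(np.round(P,4),np.mean(P,0));print([round(np.linalg.norm(P[i]-P[i-1]),4) for i in range(4)])
m=(P[0]+P[1])/2-(P[2]+P[3])/2;print("yaw",np.degrees(np.arctan2(m[1],m[0])))
for X in P: print(proj("scene",X))
# ring, panel top
for nm,p in dict(panL=(58,333),panR=(332,345)).items(): print(nm,ray("top",190+p[0]/3.33,190+p[1]/3.33,.096))
b=cv2.imread("pics/scene0.png")[130:230,280:380]
cv2.imwrite("pics/crop2.png",cv2.resize(b,(600,600),interpolation=2))
for nm,p in dict(bookTl=(65,140),bookTlf=(40,470),bshort_l=(250,180),bsr=(410,180)).items(): print(nm,ray("top",205+p[0]/7.5,195+p[1]/7.5,.172))
s=r.read_state()
from scipy.spatial.transform import Rotation as Ro
print(Ro.from_quat(s["eef_rot"]).as_matrix().round(4))
```

```text
[[0.6871 0.1309 0.18  ]
 [0.6853 0.0935 0.18  ]
 [0.5907 0.1007 0.18  ]
 [0.5937 0.138  0.18  ]] [0.63922171 0.11575927 0.18      ]
[np.float64(0.0937), np.float64(0.0374), np.float64(0.0948), np.float64(0.0374)]
yaw -4.341669733535076
[349.45210513 158.59922043]
[335.78686161 166.24146523]
[297.50672662 147.88307548]
[311.71141058 141.31080362]
panL [0.54527865 0.23566768 0.096     ]
panR [0.53986344 0.08751627 0.096     ]
bookTl [0.67398408 0.21156128 0.172     ]
bookTlf [0.60040907 0.21521965 0.172     ]
bshort_l [0.66541286 0.1702819  0.172     ]
bsr [0.66575455 0.13471988 0.172     ]
[[-4.000e-04  3.679e-01  9.299e-01]
 [-1.200e-03  9.299e-01 -3.679e-01]
 [-1.000e+00 -1.300e-03  0.000e+00]]
```

View pics/crop2.png

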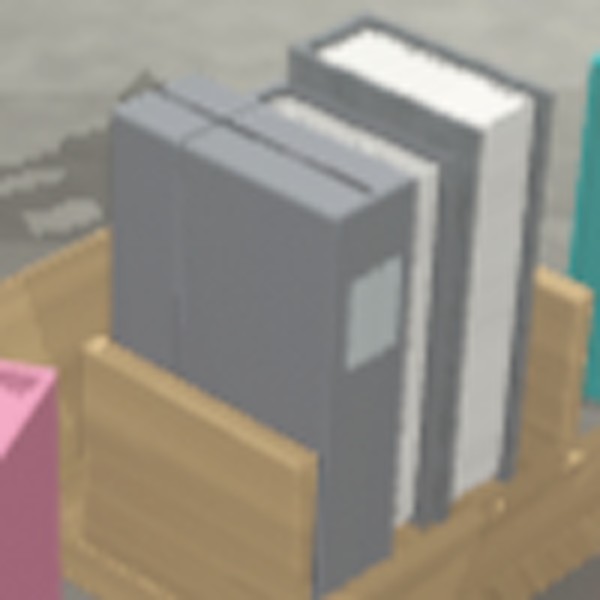

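Measured: the case's top centre is at (0.639, 0.116) with a yaw of about −4°. Its sides come out as 94×37 mm against 95×38 given. The mat's centre is (0.577, −0.232) and it measures 161×131 mm. I'll put the shut fingers behind the case and pull from there.

```bash
cat >> h.py <<'E'
from scipy.spatial.transform import Rotation as Ro
def to(x,y,z,yaw=86):
    s=r.read_state();M=Ro.from_quat(s["eef_rot"]).as_matrix()
    d=M.T@(np.array([x,y,z])-s["ee_pos"]);a=np.degrees(np.arctan2(M[1,1],M[0,1]))
    print("slide cm",np.round(d*100,1),"roll",round(a-yaw,1),"t",s["time"],"tcp",np.round(s["ee_pos"],4),"yaw",round(a,1),"F",np.round(s["ft_force"],1),"w",round(s["width"],4))
E
python3 - <<'E'
from h import *
to(.72,.110,.26)
a=cv2.imread("pics/top0.png");h=cv2.cvtColor(a,cv2.COLOR_BGR2HSV)
for nm,lo,hi in(("pink",(150,60,80),(179,255,255)),("turq",(80,120,60),(95,255,255))):
    for c in cv2.findContours(cv2.inRange(h,lo,hi),0,2)[0]:
        if cv2.contourArea(c)>100:
            x,y,w,b=cv2.boundingRect(c);print(nm,(x,y,w,b),[np.round(ray("top",*p,.142)[:2],3) for p in((x,y),(x+w,y+b))])
E
```

```text
slide cm [ -3.8 -25.8  62.9] roll -17.6 t 0.1 tcp [0.2298 0.5808 0.2218] yaw 68.4 F [-0.2 -0.6  0.5] w 0.087
pink (326, 222, 49, 39) [array([0.665, 0.023]), array([ 0.598, -0.062])]
pink (232, 128, 51, 60) [array([0.83, 0.19]), array([0.724, 0.099])]
turq (125, 211, 67, 34) [array([0.681, 0.371]), array([0.623, 0.254])]
```

```bash
python3 -m jog '[{"slide":[-4,0,0],"roll":-7},{"slide":[-4,-6,14],"roll":-14},{"slide":[-4,-26,62.6],"roll":-18},{"slide":[-4,-26,62.6],"roll":-18},{"slide":[-4,-26,62.6],"roll":-18}]' 1 20; python3 -c "
from h import *
to(.72,.110,.26)"
```

```text
time: 0.52
ee_pos: [0.3499, 0.4632, 0.2617]
eef_rot: [0.021, 0.707, -0.022, 0.707]
ft_force: [0.8, -0.0, -0.6]
width: 0.0615
slide cm [  0.2 -33.   39.1] roll 0.5 t 0.5167 tcp [0.3499 0.4632 0.2617] yaw 86.5 F [ 0.8 -0.  -0.6] w 0.0615
```

```bash
python3 -m jog '[{"slide":[0,-33,39],"roll":0.5},{"slide":[0,-33,39],"roll":0.5},{"slide":[0,-33,39],"roll":0.5},{"slide":[0,-33,39],"roll":0.5},{"slide":[0,-33,39],"roll":0.5}]'; python3 -c "
from h import *
to(.72,.110,.26)"
```

```text
time: 0.93
ee_pos: [0.5003, 0.3188, 0.2618]
eef_rot: [0.024, 0.707, -0.025, 0.706]
ft_force: [0.9, 0.5, -0.2]
width: 0.0282
slide cm [  0.2 -19.3  23.4] roll -0.0 t 0.9333 tcp [0.5003 0.3188 0.2618] yaw 86.0 F [ 0.9  0.5 -0.2] w 0.0282
```

```bash
J='python3 -m jog'; python3 -m jog '[{"slide":[0,-19.3,23.4],"roll":0},{"slide":[0,-19.3,23.4],"roll":0},{"slide":[0,-19.3,23.4],"roll":0},{"slide":[0,-19.3,23.4],"roll":0},{"slide":[0,-19.3,23.4],"roll":0}]';python3 -m jog '[{"slide":[0,-5.4,7],"roll":0},{"slide":[0,-5.4,7],"roll":0},{"slide":[0,-5.4,7],"roll":0},{"slide":[0,-5.4,7],"roll":0},{"slide":[0,-5.4,7],"roll":0}]'; python3 -c "
from h import *
to(.72,.110,.26)"
```

```text
time: 1.35
ee_pos: [0.651, 0.1751, 0.2616]
eef_rot: [0.024, 0.707, -0.025, 0.706]
ft_force: [0.8, 0.8, 0.5]
width: 0.0017
time: 1.77
ee_pos: [0.717, 0.1161, 0.2607]
eef_rot: [0.024, 0.708, -0.026, 0.706]
ft_force: [-0.4, 1.3, 0.1]
width: 0.0002
slide cm [ 0.1 -0.6  0.3] roll -0.1 t 1.7667 tcp [0.717  0.1161 0.2607] yaw 85.9 F [-0.4  1.3  0.1] w 0.0002
```

```bash
python3 -m jog '[{"slide":[0,-0.7,0.5],"roll":0},{"slide":[4,-0.7,0.5],"roll":0},{"slide":[7,-0.7,0.5],"roll":0},{"slide":[9.3,-0.7,0.5],"roll":0},{"slide":[9.3,-0.7,0.5],"roll":0}]'
python3 - <<'E'
from h import *
to(.64,.117,.167)
a=snap("scene","s1")[110:230,270:390];b=snap("top","t1")[170:290,200:320]
cv2.imwrite("pics/c3.png",np.hstack([cv2.resize(a,(400,400)),cv2.resize(b,(400,400))]))
E
```

```text
time: 2.18
ee_pos: [0.7181, 0.1095, 0.1621]
eef_rot: [0.023, 0.71, -0.026, 0.703]
ft_force: [-0.9, 0.3, -0.8]
width: 0.0005
slide cm [-0.4  0.2 -7.8] roll 0.0 t 2.1833 tcp [0.7181 0.1095 0.1621] yaw 86.0 F [-0.9  0.3 -0.8] w 0.0005
```

View pics/c3.png

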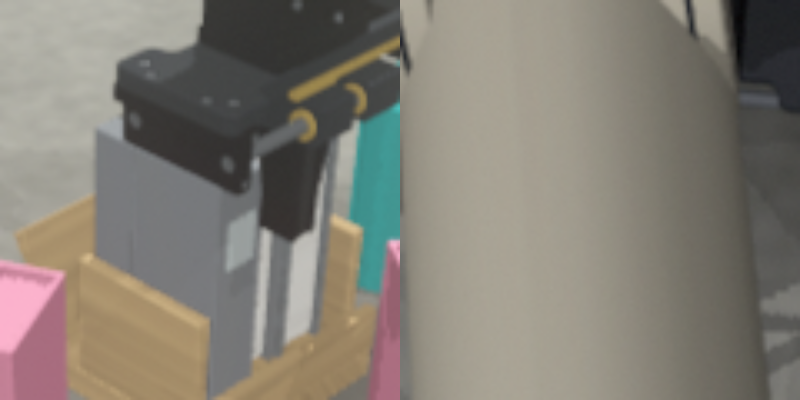

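```bash
python3 -m jog '[{"slide":[-0.5,0,0],"roll":0},{"slide":[-0.5,0,-1],"roll":0},{"slide":[-0.5,0,-1.7],"roll":0},{"slide":[-0.5,0,-2.3],"roll":0},{"slide":[-0.5,0,-3.0],"roll":0}]'; python3 -m jog '[{"slide":[0,0,-0.6],"roll":0},{"slide":[0,0,-1.2],"roll":0},{"slide":[0,0,-1.8],"roll":0}]'
python3 - <<'E'
from h import *
to(.64,.117,.167)
a=snap("scene","s2")[110:230,270:390]
cv2.imwrite("pics/c4.png",cv2.resize(a,(480,480)))
E
```

```text
time: 2.7
ee_pos: [0.6911, 0.1118, 0.175]
eef_rot: [0.024, 0.707, -0.025, 0.706]
ft_force: [0.8, 0.2, 0.7]
width: 0.0006
time: 2.95
ee_pos: [0.6728, 0.1131, 0.1756]
eef_rot: [0.024, 0.707, -0.025, 0.707]
ft_force: [1.0, -0.2, 1.1]
width: 0.0006
slide cm [ 0.9  0.2 -3.3] roll 0.0 t 2.95 tcp [0.6728 0.1131 0.1756] yaw 86.0 F [ 1.  -0.2  1.1] w 0.0006
```

View pics/c4.png

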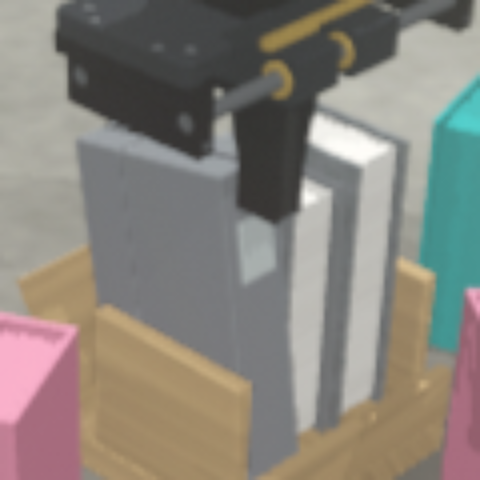

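```bash
python3 -m jog '[{"slide":[0,0,-0.6],"roll":0},{"slide":[0,0,-1.2],"roll":0},{"slide":[0,0,-1.8],"roll":0},{"slide":[0,0,-2.4],"roll":0},{"slide":[0,0,-3],"roll":0}]'; python3 -m jog '[{"slide":[0,0,-0.4],"roll":0},{"slide":[0,0,-0.8],"roll":0},{"slide":[0,0,-0.8],"roll":0},{"slide":[0,0,-0.8],"roll":0}]'
python3 - <<'E'
from h import *
to(.64,.117,.167)
a=snap("scene","s3")[100:230,260:390]
cv2.imwrite("pics/c5.png",cv2.resize(a,(520,520)))
E
```

```text
time: 3.42
ee_pos: [0.6411, 0.1154, 0.1752]
eef_rot: [0.024, 0.707, -0.025, 0.706]
ft_force: [0.0, 0.6, 1.2]
width: 0.0004
time: 3.75
ee_pos: [0.6331, 0.116, 0.1753]
eef_rot: [0.024, 0.707, -0.025, 0.706]
ft_force: [-0.9, 0.0, -0.3]
width: 0.0007
slide cm [0.8 0.1 0.7] roll 0.1 t 3.75 tcp [0.6331 0.116  0.1753] yaw 86.1 F [-0.9  0.  -0.3] w 0.0007
```

View pics/c5.png

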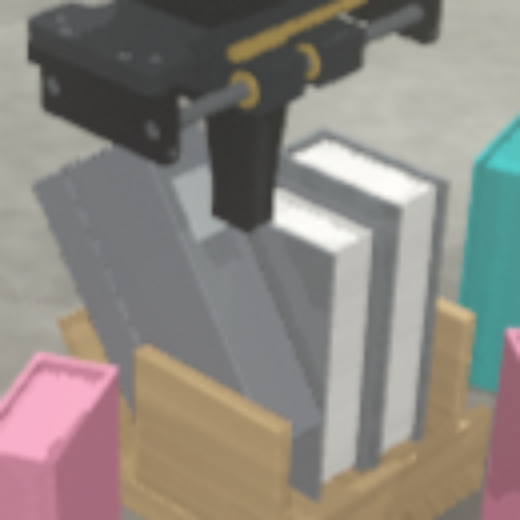

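The case is tipped over well, leaning left towards the robot. Now I back off, lift away and look.

```bash
python3 -m jog '[{"slide":[0,0,1],"roll":0},{"slide":[-3,0,1.5],"roll":0},{"slide":[-7,0,1.5],"roll":0},{"slide":[-11,0,1.5],"roll":0},{"slide":[-11,0,1.5],"roll":0}]' 0; python3 -m jog '[{"slide":[0,-20,0],"roll":0},{"slide":[0,-20,0],"roll":0},{"slide":[0,-20,0],"roll":0},{"slide":[0,-20,0],"roll":0},{"slide":[0,-20,0],"roll":0}]'
python3 - <<'E'
from h import *
to(.64,.117,.167)
a=snap("scene","s4")[100:230,250:380];b=snap("top","t4")[190:320,200:330]
cv2.imwrite("pics/c6.png",np.hstack([cv2.resize(a,(400,400)),cv2.resize(b,(400,400))]))
E
```

```text
time: 4.22
ee_pos: [0.6512, 0.1151, 0.2942]
eef_rot: [0.025, 0.703, -0.024, 0.71]
ft_force: [1.7, -0.8, 1.9]
width: 0.026
time: 4.63
ee_pos: [0.6368, -0.0884, 0.2941]
eef_rot: [0.026, 0.703, -0.025, 0.71]
ft_force: [0.2, -0.7, 0.0]
width: 0.0593
slide cm [12.7 20.5 -1.3] roll -0.1 t 4.6333 tcp [ 0.6368 -0.0884  0.2941] yaw 85.9 F [ 0.2 -0.7  0. ] w 0.0593
```

View pics/c6.png

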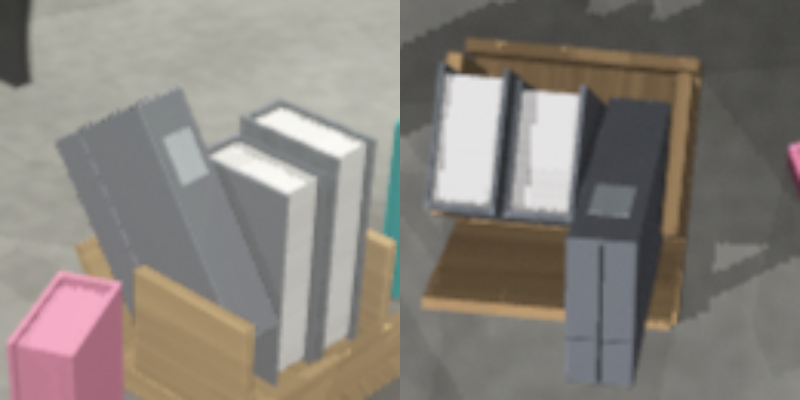

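The case leans on the front panel by itself and both books are standing. Next I measure its top face, with expected heights of 0.206 at the rear edge and 0.156 at the front.

Run:
```python
from h import *
k=130/400
f=lambda x,y,z:ray("top",200+x*k-.3,190+y*k-.3,z)
P=[f(172,240,.206),f(237,240,.206),f(232,383,.156),f(166,378,.156)]
print(np.round(P,4),np.round([np.linalg.norm(P[i]-P[i-1]) for i in range(4)],4))
fc=(P[2]+P[3])/2;rc=(P[0]+P[1])/2
d=rc-fc;print("front mid",fc,"rear mid",rc,"yaw",np.degrees(np.arctan2(d[1],d[0])),"tilt",np.degrees(np.arctan2(d[2],np.hypot(d[0],d[1]))))
for X in P: print(proj("scene",X).round(1))
a=cv2.imread("pics/s4.png")[100:230,250:380];cv2.imwrite("pics/c7.png",cv2.resize(a,(585,585),interpolation=2))
```

```text
[[0.5836 0.1356 0.206 ]
 [0.5839 0.102  0.206 ]
 [0.507  0.1079 0.156 ]
 [0.5095 0.1439 0.156 ]] [0.0898 0.0336 0.0919 0.0361]
front mid [0.50823738 0.12589818 0.156     ] rear mid [0.58374112 0.11878819 0.206     ] yaw -5.379530753062238 tilt 33.39694980537553
[306.9 127.4]
[295.1 133.6]
[268.  144.4]
[281.3 138.5]
```

View pics/c7.png

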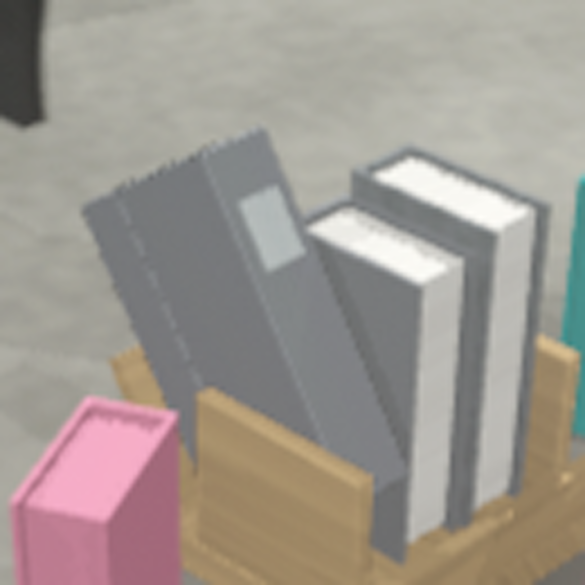

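```bash
python3 -m jog '[{"slide":[-1,19,-11],"roll":0.4},{"slide":[-1,20.3,-11],"roll":0.4},{"slide":[-1,20.3,-11],"roll":0.4},{"slide":[-1,20.3,-11],"roll":0.4},{"slide":[-1,20.3,-11],"roll":0.4}]' 0;  python3 -c "
from h import *
to(.543,.123,.30)"
```

```text
time: 5.15
ee_pos: [0.5482, 0.1062, 0.3025]
eef_rot: [0.03, 0.702, -0.031, 0.71]
ft_force: [1.1, 0.8, -0.0]
width: 0.0862
slide cm [ 0.2  1.6 -0.7] roll -1.0 t 5.15 tcp [0.5482 0.1062 0.3025] yaw 85.0 F [ 1.1  0.8 -0. ] w 0.0862
```

```bash
python3 -m jog '[{"slide":[0,1.6,-0.7],"roll":-0.5},{"slide":[0,1.6,-0.7],"roll":-0.5},{"slide":[4,1.6,-0.7],"roll":-0.5},{"slide":[8,1.6,-0.7],"roll":-0.5},{"slide":[8,1.6,-0.7],"roll":-0.5}]';  python3 - <<'E'
from h import *
to(.543,.123,.139)
a=snap("scene","s5")[80:230,230:380]
cv2.imwrite("pics/c8.png",cv2.resize(a,(600,600)))
E
```

```text
time: 5.57
ee_pos: [0.5403, 0.1213, 0.2152]
eef_rot: [0.026, 0.706, -0.03, 0.707]
ft_force: [-0.6, -0.4, -1.2]
width: 0.0867
slide cm [7.6 0.2 0.2] roll -0.5 t 5.5667 tcp [0.5403 0.1213 0.2152] yaw 85.5 F [-0.6 -0.4 -1.2] w 0.0867
```

View pics/c8.png

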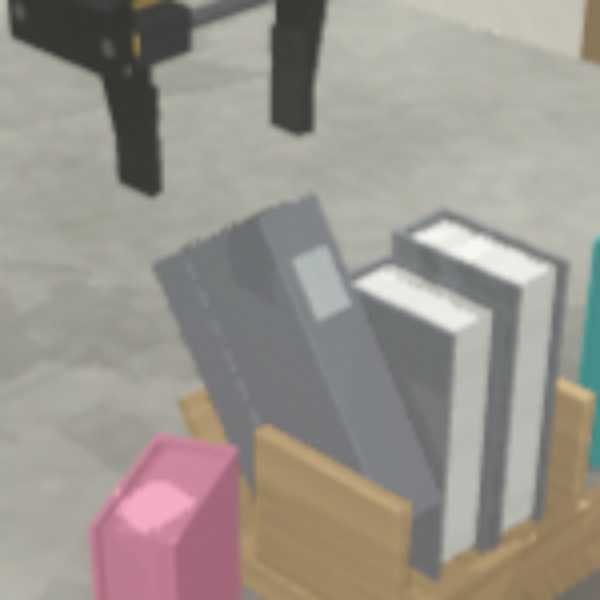

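```bash
python3 -m jog '[{"slide":[2.5,0.2,0.3],"roll":-0.5},{"slide":[5,0.2,0.3],"roll":-0.5},{"slide":[7.2,0.2,0.3],"roll":-0.5},{"slide":[7.2,0.2,0.3],"roll":-0.5}]';  python3 - <<'E'
from h import *
to(.543,.123,.139)
a=snap("scene","s6")[80:230,230:380]
cv2.imwrite("pics/c9.png",cv2.resize(a,(600,600)))
E
```

```text
time: 5.95
ee_pos: [0.5445, 0.1225, 0.1458]
eef_rot: [0.023, 0.706, -0.027, 0.707]
ft_force: [-0.4, -0.5, -0.3]
width: 0.0872
slide cm [ 0.7  0.  -0.2] roll -0.0 t 5.95 tcp [0.5445 0.1225 0.1458] yaw 86.0 F [-0.4 -0.5 -0.3] w 0.0872
```

View pics/c9.png

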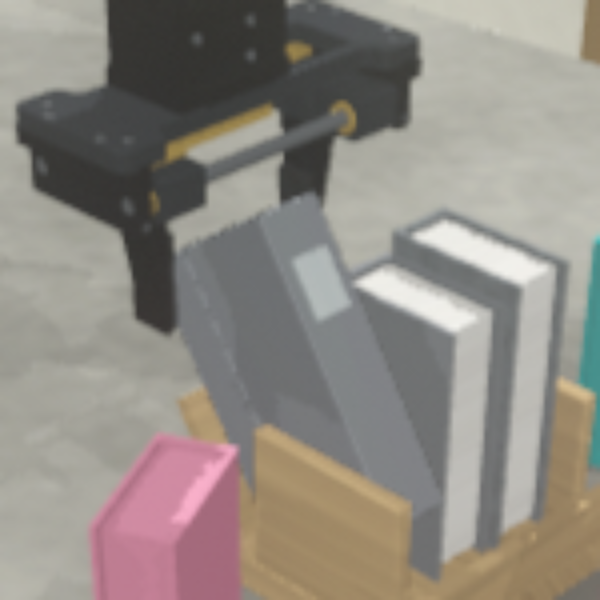

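```bash
python3 -m jog '[{"slide":[0.3,0,-0.1],"roll":0},{"slide":[0.6,0,-0.1],"roll":0},{"slide":[0.6,0,-0.1],"roll":0},{"slide":[0.6,0,-0.1],"roll":0},{"slide":[0.6,0,-0.1],"roll":0}]' 1 10;python3 -m jog '[{"slide":[0,0,0],"roll":0},{"slide":[0,0,0],"roll":0},{"slide":[0,0,0],"roll":0},{"slide":[0,0,0],"roll":0},{"slide":[0,0,0],"roll":0}]';  python3 - <<'E'
from h import *
to(.543,.123,.139)
a=snap("scene","s7")[80:230,230:380]
b=snap("top","t7")[190:340,190:340]
cv2.imwrite("pics/c10.png",np.hstack([cv2.resize(a,(400,400)),cv2.resize(b,(400,400))]))
E
```

```text
time: 6.42
ee_pos: [0.5448, 0.1229, 0.1429]
eef_rot: [0.023, 0.705, -0.026, 0.708]
ft_force: [0.4, 0.1, -0.0]
width: 0.0612
time: 6.83
ee_pos: [0.5449, 0.1231, 0.143]
eef_rot: [0.023, 0.705, -0.026, 0.708]
ft_force: [0.6, 0.9, 0.6]
width: 0.0382
slide cm [ 0.4 -0.  -0.2] roll -0.0 t 6.8333 tcp [0.5449 0.1231 0.143 ] yaw 86.0 F [0.6 0.9 0.6] w 0.0382
```

View pics/c10.png

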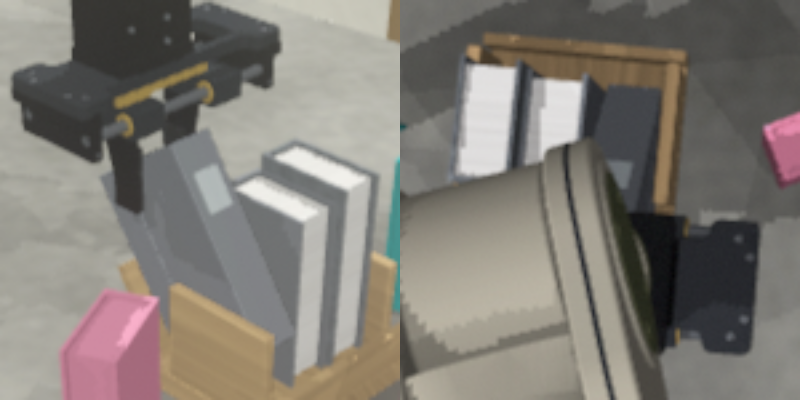

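```bash
python3 -m jog '[{"slide":[0,0,0],"roll":0},{"slide":[0,0,0],"roll":0},{"slide":[-1,0,0],"roll":0},{"slide":[-2,0,0],"roll":0},{"slide":[-3,0,0],"roll":0}]' 1 40;python3 -m jog '[{"slide":[-1.5,0,0],"roll":0},{"slide":[-3,0,0],"roll":0},{"slide":[-4.5,0,0],"roll":0},{"slide":[-6,0,0],"roll":0},{"slide":[-6,0,0],"roll":0}]';  python3 - <<'E'
from h import *
to(.543,.123,.139)
a=snap("scene","s8")[50:230,200:380]
cv2.imwrite("pics/c11.png",cv2.resize(a,(600,600)))
E
```

```text
time: 7.35
ee_pos: [0.5444, 0.123, 0.1738]
eef_rot: [0.023, 0.705, -0.026, 0.708]
ft_force: [0.1, 0.9, -4.5]
width: 0.0378
time: 7.77
ee_pos: [0.5455, 0.1236, 0.2377]
eef_rot: [0.024, 0.704, -0.026, 0.71]
ft_force: [0.4, 0.5, -3.7]
width: 0.0379
slide cm [ 9.9 -0.1 -0.3] roll -0.0 t 7.7667 tcp [0.5455 0.1236 0.2377] yaw 86.0 F [ 0.4  0.5 -3.7] w 0.0379
```

View pics/c11.png

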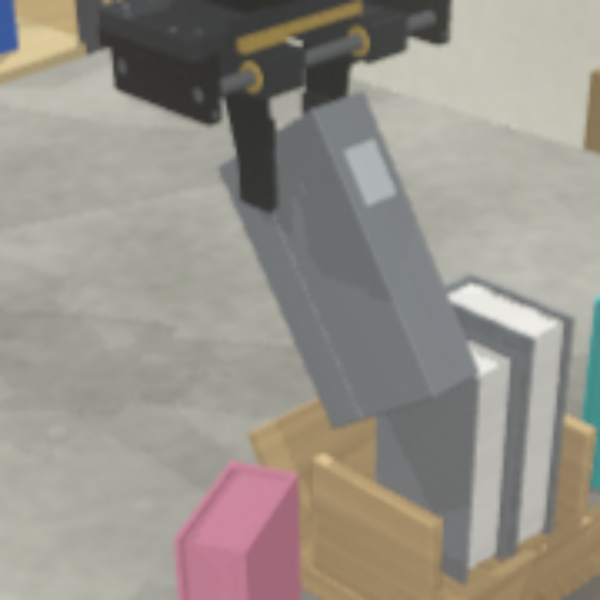

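```bash
python3 -m jog '[{"slide":[-3,0,0],"roll":0},{"slide":[-6,0,0],"roll":0},{"slide":[-9,0,0],"roll":0},{"slide":[-11,0,0],"roll":0},{"slide":[-11,0,0],"roll":0}]';  python3 -c "
from h import *
to(.564,-.233,.35,95)"
```

```text
time: 8.23
ee_pos: [0.5453, 0.1241, 0.3496]
eef_rot: [0.024, 0.702, -0.025, 0.711]
ft_force: [0.7, 1.1, -4.2]
width: 0.0378
slide cm [  0.  -35.5   4.4] roll -9.0 t 8.2333 tcp [0.5453 0.1241 0.3496] yaw 86.0 F [ 0.7  1.1 -4.2] w 0.0378
```

```bash
python3 -m jog '[{"slide":[0,-2.5,0.5],"roll":-2},{"slide":[0,-5,1],"roll":-4},{"slide":[0,-8,1.5],"roll":-6},{"slide":[0,-11,2],"roll":-8},{"slide":[0,-14,2.5],"roll":-9}]';python3 -m jog '[{"slide":[0,-3,0],"roll":0},{"slide":[0,-6,0],"roll":0},{"slide":[0,-9,0],"roll":0},{"slide":[0,-12,0],"roll":0},{"slide":[0,-15,0],"roll":0}]';  python3 -c "
from h import *
to(.564,-.233,.35,95)"
```

```text
time: 8.65
ee_pos: [0.5598, -0.0187, 0.3478]
eef_rot: [-0.032, 0.703, 0.031, 0.71]
ft_force: [0.4, -0.1, -3.8]
width: 0.0379
time: 9.07
ee_pos: [0.5726, -0.1695, 0.346]
eef_rot: [-0.032, 0.704, 0.031, 0.709]
ft_force: [0.8, -0.4, -4.4]
width: 0.0378
slide cm [-0.4 -6.3 -1.4] roll 0.1 t 9.0667 tcp [ 0.5726 -0.1695  0.346 ] yaw 95.1 F [ 0.8 -0.4 -4.4] w 0.0378
```

```bash
python3 -m jog '[{"slide":[0,-3,-0.7],"roll":0},{"slide":[2,-5,-1.4],"roll":0},{"slide":[5,-6.3,-1.4],"roll":0},{"slide":[8,-6.3,-1.4],"roll":0},{"slide":[8,-6.3,-1.4],"roll":0}]';  python3 - <<'E'
from h import *
to(.564,-.233,.20,95)
a=snap("scene","s9")[120:420,0:400]
cv2.imwrite("pics/c12.png",cv2.resize(a,(800,600)))
E
```

```text
time: 9.48
ee_pos: [0.5612, -0.2333, 0.2578]
eef_rot: [-0.03, 0.708, 0.031, 0.705]
ft_force: [-0.2, 1.8, -6.5]
width: 0.0375
slide cm [5.8 0.  0.3] roll -0.0 t 9.4833 tcp [ 0.5612 -0.2333  0.2578] yaw 95.0 F [-0.2  1.8 -6.5] w 0.0375
```

View pics/c12.png

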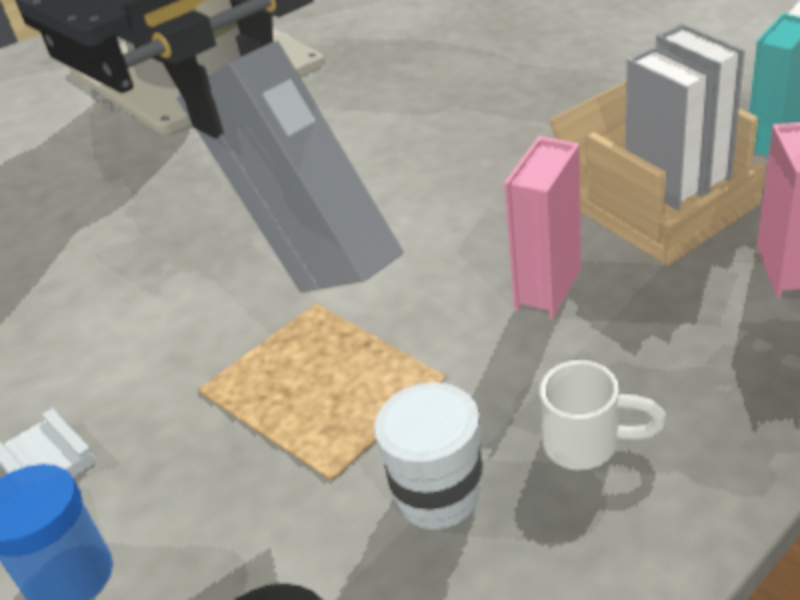

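```bash
python3 -m jog '[{"slide":[0,0,0],"roll":0},{"slide":[0,0,0],"roll":0},{"slide":[0,0,0],"roll":0},{"slide":[0,0,0],"roll":0}]' 1 14;  python3 - <<'E'
from h import *
print([ray("top",u,190,.1) for u in(447,488)],ray("top",466,212,.1))
to(.564,-.233,.20,95)
a=snap("scene","s10")[120:420,0:400]
cv2.imwrite("pics/c13.png",cv2.resize(a,(480,360)))
E
```

```text
time: 9.87
ee_pos: [0.5633, -0.2325, 0.263]
eef_rot: [-0.031, 0.706, 0.032, 0.707]
ft_force: [-0.7, 0.7, -4.4]
width: 0.038
[array([ 0.73130901, -0.19870679,  0.1       ]), array([ 0.73211313, -0.27443186,  0.1       ])] [ 0.69093999 -0.23321874  0.1       ]
slide cm [ 6.3 -0.1  0.1] roll 0.1 t 9.8667 tcp [ 0.5633 -0.2325  0.263 ] yaw 95.1 F [-0.7  0.7 -4.4] w 0.038
```

View pics/c13.png

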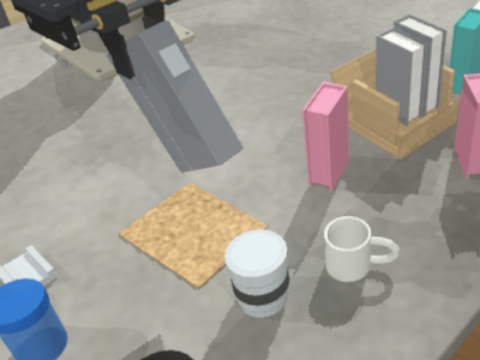

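```bash
python3 -m jog '[{"slide":[0,0,0],"roll":0},{"slide":[0,0,0],"roll":0},{"slide":[0,0,0],"roll":0},{"slide":[0,0,0],"roll":0}]' 1 9;  python3 - <<'E'
from h import *
to(.564,-.233,.20,95)
a=snap("scene","s11")[120:420,0:400]
cv2.imwrite("pics/c14.png",cv2.resize(a,(480,360)))
E
```

```text
time: 10.25
ee_pos: [0.5632, -0.2325, 0.2629]
eef_rot: [-0.031, 0.706, 0.032, 0.707]
ft_force: [-0.6, -0.2, -4.2]
width: 0.0381
slide cm [ 6.3 -0.1  0.1] roll 0.1 t 10.25 tcp [ 0.5632 -0.2325  0.2629] yaw 95.1 F [-0.6 -0.2 -4.2] w 0.0381
```

View pics/c14.png

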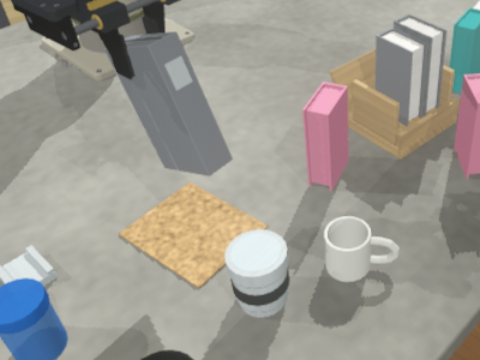

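It swings in the grip as planned, so I ease the force a bit more.

```bash
python3 -m jog '[{"slide":[0,0,0],"roll":0},{"slide":[0,0,0],"roll":0},{"slide":[0,0,0],"roll":0},{"slide":[0,0,0],"roll":0}]' 1 7;  python3 - <<'E'
from h import *
to(.564,-.233,.20,95)
a=snap("scene","s12")[120:420,0:400]
cv2.imwrite("pics/c15.png",cv2.resize(a,(480,360)))
E
```

```text
time: 10.63
ee_pos: [0.5631, -0.2325, 0.2628]
eef_rot: [-0.031, 0.706, 0.032, 0.707]
ft_force: [0.4, -0.2, -4.4]
width: 0.038
slide cm [ 6.3 -0.1  0.1] roll 0.1 t 10.6333 tcp [ 0.5631 -0.2325  0.2628] yaw 95.1 F [ 0.4 -0.2 -4.4] w 0.038
```

View pics/c15.png

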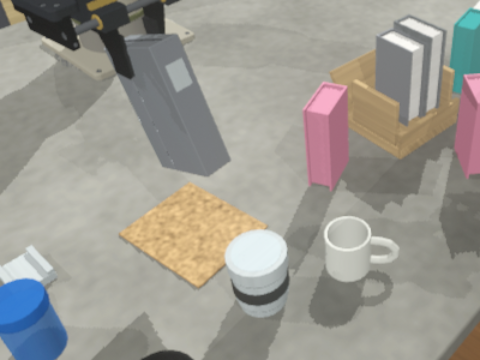

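```bash
python3 -m jog '[{"slide":[2,0,0],"roll":0},{"slide":[4,0,0],"roll":0},{"slide":[6,0,0],"roll":0},{"slide":[8,0,0],"roll":0},{"slide":[9,0,0],"roll":0}]' 1 9; python3 -m jog '[{"slide":[1,0,0],"roll":0},{"slide":[2,0,0],"roll":0},{"slide":[2.4,0,0],"roll":0},{"slide":[2.4,0,0],"roll":0}]'
python3 - <<'E'
from h import *
to(.564,-.233,.143,95)
a=snap("scene","s13")[180:380,50:250]
cv2.imwrite("pics/c16.png",cv2.resize(a,(600,600)))
E
```

```text
time: 11.1
ee_pos: [0.5623, -0.232, 0.1703]
eef_rot: [-0.031, 0.707, 0.032, 0.706]
ft_force: [-0.8, 0.9, -4.9]
width: 0.0378
time: 11.43
ee_pos: [0.562, -0.2318, 0.1456]
eef_rot: [-0.031, 0.707, 0.032, 0.705]
ft_force: [0.5, -0.0, -4.6]
width: 0.0372
slide cm [ 0.3 -0.1  0.2] roll 0.1 t 11.4333 tcp [ 0.562  -0.2318  0.1456] yaw 95.1 F [ 0.5 -0.  -4.6] w 0.0372
```

View pics/c16.png

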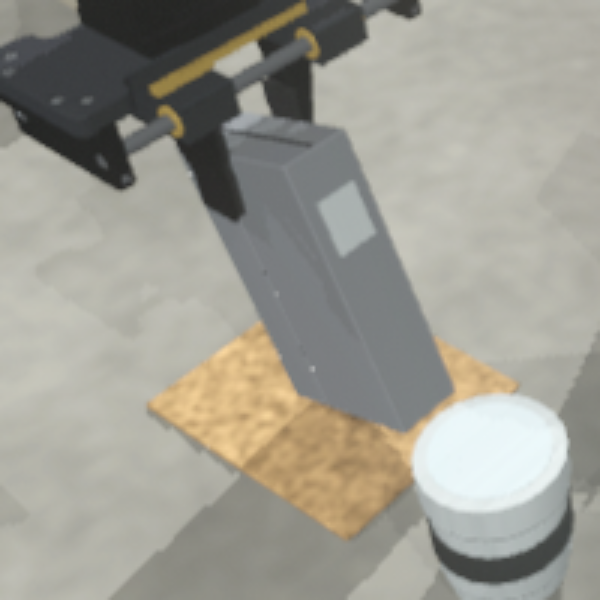

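```bash
python3 -m jog '[{"slide":[0,0,0],"roll":0},{"slide":[0,0,0],"roll":0},{"slide":[0,0,0],"roll":0},{"slide":[0,0,0],"roll":0}]' 1 5
python3 - <<'E'
from h import *
to(.564,-.233,.143,95)
a=snap("scene","s14")[180:380,50:250]
cv2.imwrite("pics/c17.png",cv2.resize(a,(600,600)))
E
```

```text
time: 11.82
ee_pos: [0.5626, -0.2321, 0.147]
eef_rot: [-0.031, 0.707, 0.032, 0.706]
ft_force: [-0.7, 0.3, -4.0]
width: 0.0377
slide cm [ 0.4 -0.1  0.1] roll 0.1 t 11.8167 tcp [ 0.5626 -0.2321  0.147 ] yaw 95.1 F [-0.7  0.3 -4. ] w 0.0377
```

View pics/c17.png

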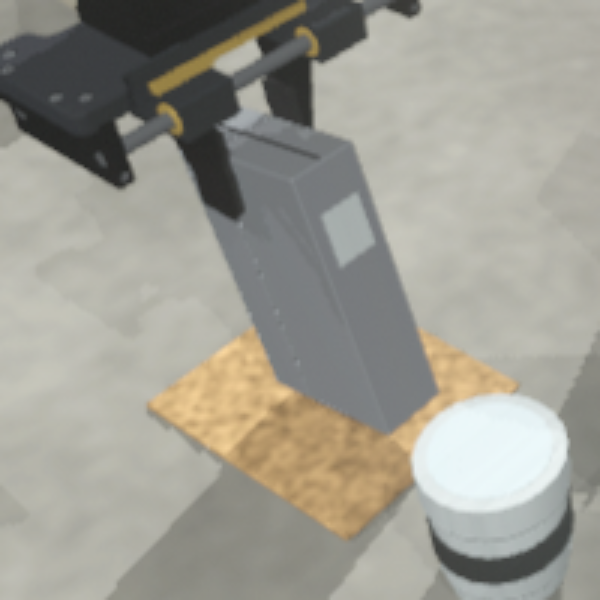

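```bash
python3 -m jog '[{"slide":[0,0,0],"roll":0},{"slide":[0,0,0],"roll":0},{"slide":[0,0,0],"roll":0},{"slide":[0,0,0],"roll":0},{"slide":[0,0,0],"roll":0}]' 1 3.5
python3 - <<'E'
from h import *
to(.564,-.233,.143,95)
a=snap("scene","s15")[180:380,50:250]
cv2.imwrite("pics/c18.png",cv2.resize(a,(600,600)))
E
```

```text
time: 12.28
ee_pos: [0.5625, -0.2321, 0.1468]
eef_rot: [-0.031, 0.707, 0.032, 0.706]
ft_force: [0.2, -1.0, -4.6]
width: 0.0381
slide cm [ 0.4 -0.1  0.1] roll 0.1 t 12.2833 tcp [ 0.5625 -0.2321  0.1468] yaw 95.1 F [ 0.2 -1.  -4.6] w 0.0381
```

View pics/c18.png

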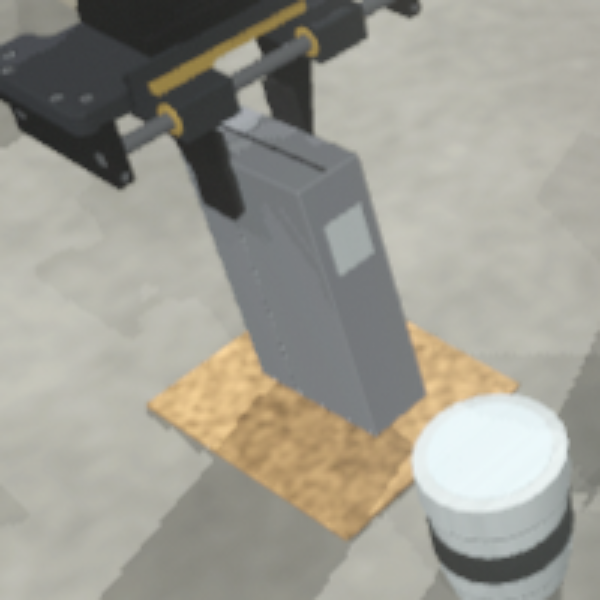

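```bash
python3 -m jog '[{"slide":[0,0,-1],"roll":0},{"slide":[0.4,0,-2],"roll":0},{"slide":[0.8,0,-2.2],"roll":0},{"slide":[1.2,0,-2.2],"roll":0},{"slide":[1.4,0,-2.2],"roll":0}]' 1 5
python3 - <<'E'
from h import *
to(.568,-.233,.130,95)
a=snap("scene","s16")[180:380,50:250]
cv2.imwrite("pics/c19.png",cv2.resize(a,(600,600)))
E
```

```text
time: 12.75
ee_pos: [0.542, -0.2343, 0.134]
eef_rot: [-0.032, 0.705, 0.032, 0.707]
ft_force: [1.2, -0.2, 6.1]
width: 0.0381
slide cm [ 0.4 -0.1  2.6] roll 0.1 t 12.75 tcp [ 0.542  -0.2343  0.134 ] yaw 95.1 F [ 1.2 -0.2  6.1] w 0.0381
```

View pics/c19.png

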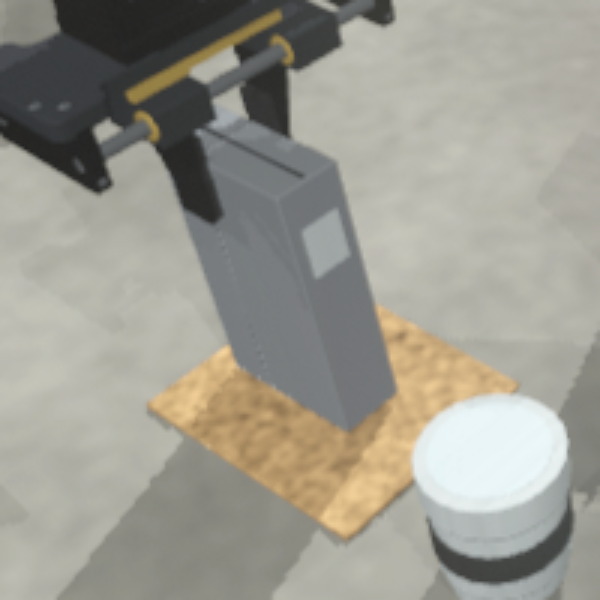

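Contact is made (Fz up by about 10 N). Now I move the grip along the arc to bring the case upright.

```bash
python3 -m jog '[{"slide":[0,0,0.5],"roll":0},{"slide":[0,0,1.0],"roll":0},{"slide":[0.1,0,1.5],"roll":0},{"slide":[0.2,0,2.0],"roll":0},{"slide":[0.3,0,2.3],"roll":0}]' 1 4
python3 - <<'E'
from h import *
to(.568,-.233,.130,95)
a=snap("scene","s17")[180:380,50:250]
cv2.imwrite("pics/c20.png",cv2.resize(a,(600,600)))
E
```

```text
time: 13.22
ee_pos: [0.5657, -0.2321, 0.1311]
eef_rot: [-0.032, 0.706, 0.032, 0.707]
ft_force: [-3.6, 0.5, 4.4]
width: 0.0383
slide cm [ 0.1 -0.1  0.2] roll 0.1 t 13.2167 tcp [ 0.5657 -0.2321  0.1311] yaw 95.1 F [-3.6  0.5  4.4] w 0.0383
```

View pics/c20.png

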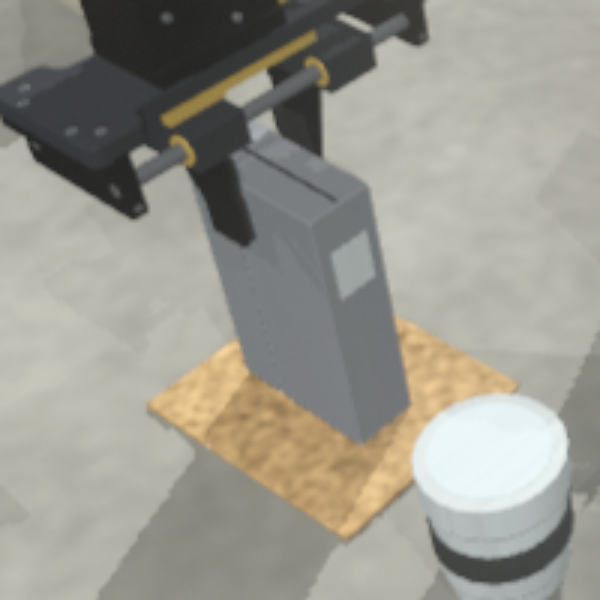

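Run:
```python
from h import *
b=(50+363/3,180+440/3);b2=(50+409/3,180+402/3);b3=(50+246/3,180+368/3);t=(50+313/3,180+222/3);t2=(50+371/3,180+186/3)
B=ray("scene",*b,.004);B2=ray("scene",*b2,.004);B3=ray("scene",*b3,.004)
print(B,B2,B3)
print("upright would show top at",proj("scene",B+[0,0,.16]),"seen",t, proj("scene",B2+[0,0,.16]),"seen",t2)
for a in (3,5,7,10):
    c,s=np.cos(np.radians(a)),np.sin(np.radians(a))
    print(a,proj("scene",B+[-.16*s,0.014*0,.16*c]))
```

```text
[ 0.61728843 -0.24226347  0.004     ] [ 0.61412863 -0.20855204  0.004     ] [ 0.52324603 -0.25247201  0.004     ]
upright would show top at [151.72223128 250.77182797] seen (154.33333333333331, 254.0) [169.84158038 238.64458587] seen (173.66666666666669, 242.0)
3 [148.223425   248.42546024]
5 [145.95500005 247.01304857]
7 [143.74160945 245.72306981]
10 [140.53118077 244.01866453]
```

The case is upright to within about 2°, but its centre at about (0.569, −0.229) is 8 mm short of the mat's middle in x. I'll lift it slightly and shift it.

```bash
python3 -m jog '[{"slide":[0,0,0],"roll":0},{"slide":[-0.4,0,0],"roll":0},{"slide":[-0.8,0,0],"roll":0},{"slide":[-0.8,-0.2,0.4],"roll":0},{"slide":[-0.8,-0.2,0.8],"roll":0}]' 1 15; python3 -m jog '[{"slide":[0,0,0],"roll":0},{"slide":[0.3,0,0],"roll":0},{"slide":[0.6,0,0],"roll":0},{"slide":[0.8,0,0],"roll":0},{"slide":[0.8,0,0],"roll":0}]'
python3 - <<'E'
from h import *
to(.568,-.233,.130,95)
a=snap("scene","s18")[180:380,50:250]
cv2.imwrite("pics/c21.png",cv2.resize(a,(600,600)))
E
```

```text
time: 13.68
ee_pos: [0.5743, -0.2337, 0.139]
eef_rot: [-0.032, 0.705, 0.032, 0.707]
ft_force: [-0.4, 0.5, -3.6]
width: 0.0375
time: 14.1
ee_pos: [0.5739, -0.2339, 0.1307]
eef_rot: [-0.032, 0.706, 0.031, 0.707]
ft_force: [-0.0, -0.0, -4.3]
width: 0.0377
slide cm [ 0.1  0.1 -0.6] roll 0.1 t 14.1 tcp [ 0.5739 -0.2339  0.1307] yaw 95.1 F [-0.  -0.  -4.3] w 0.0377
```

View pics/c21.png

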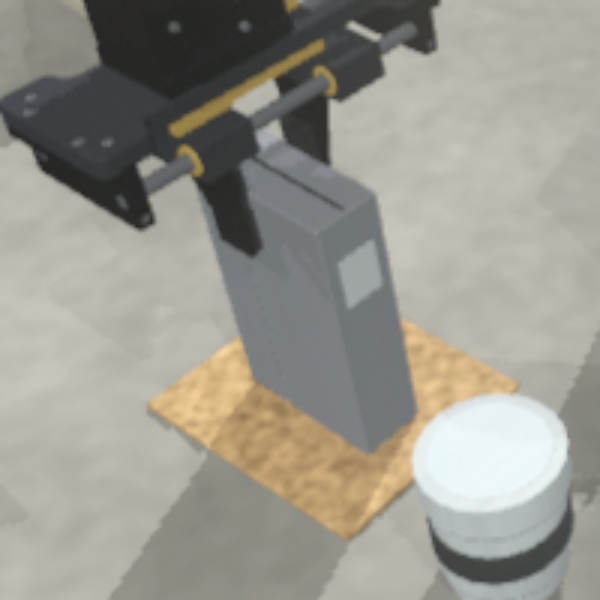

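```bash
python3 -m jog '[{"slide":[0.1,0,0],"roll":0},{"slide":[0.2,0,0],"roll":0},{"slide":[0.3,0,0],"roll":0},{"slide":[0.3,0,0],"roll":0}]' 1 6;python3 -c "
from h import *
to(.568,-.233,.130,95)"
```

```text
time: 14.48
ee_pos: [0.5741, -0.234, 0.1285]
eef_rot: [-0.032, 0.705, 0.031, 0.707]
ft_force: [-3.7, 0.7, 4.0]
width: 0.0379
slide cm [-0.1  0.2 -0.6] roll 0.1 t 14.4833 tcp [ 0.5741 -0.234   0.1285] yaw 95.1 F [-3.7  0.7  4. ] w 0.0379
```

```bash
python3 -m jog '[{"slide":[0,0,0],"roll":0},{"slide":[0,0,0],"roll":0},{"slide":[0,0,0],"roll":0}]' 1 3; python3 -m jog '[{"slide":[0,0,0],"roll":0},{"slide":[0,0,0],"roll":0},{"slide":[0,0,0],"roll":0},{"slide":[0,0,0],"roll":0},{"slide":[0,0,0],"roll":0}]' 0.2
python3 - <<'E'
from h import *
to(.568,-.233,.130,95)
a=snap("scene","s19")[180:380,50:250]
cv2.imwrite("pics/c22.png",cv2.resize(a,(600,600)))
E
```

```text
time: 14.73
ee_pos: [0.5744, -0.234, 0.1287]
eef_rot: [-0.032, 0.705, 0.031, 0.708]
ft_force: [0.5, -0.9, -1.3]
width: 0.0378
time: 15.15
ee_pos: [0.5744, -0.2341, 0.1287]
eef_rot: [-0.032, 0.705, 0.031, 0.708]
ft_force: [-0.7, 0.4, -0.6]
width: 0.0629
slide cm [-0.1  0.2 -0.6] roll 0.1 t 15.15 tcp [ 0.5744 -0.2341  0.1287] yaw 95.1 F [-0.7  0.4 -0.6] w 0.0629
```

View pics/c22.png

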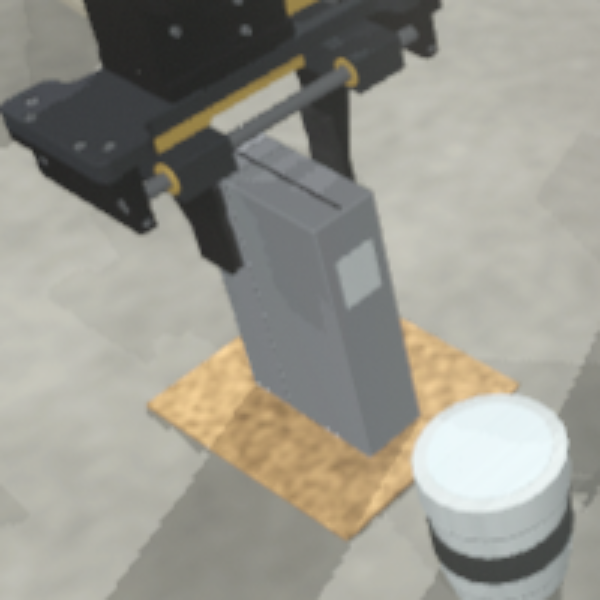

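Released and standing. I rise straight up, move clear towards the robot's right, and check.

```bash
python3 -m jog '[{"slide":[-2,0,0],"roll":0},{"slide":[-5,0,0],"roll":0},{"slide":[-9,0,0],"roll":0},{"slide":[-13,0,0],"roll":0},{"slide":[-15,0,0],"roll":0}]' 0; python3 -m jog '[{"slide":[0,-20,-5],"roll":0},{"slide":[0,-20,-5],"roll":0},{"slide":[0,-20,-5],"roll":0},{"slide":[0,-20,-5],"roll":0},{"slide":[0,-20,-5],"roll":0}]'; python3 -m jog '[{"slide":[0,-8,-2],"roll":0},{"slide":[0,-8,-2],"roll":0},{"slide":[0,-8,-2],"roll":0},{"slide":[0,-8,-2],"roll":0}]'
python3 - <<'E'
from h import *
to(.568,-.233,.130,95)
a=snap("scene","s20")[110:410,40:440];b=snap("top","t20")[180:330,200:500]
cv2.imwrite("pics/c23.png",cv2.resize(a,(800,600)));cv2.imwrite("pics/c24.png",cv2.resize(b,(800,400)))
E
```

```text
time: 15.62
ee_pos: [0.5747, -0.2347, 0.284]
eef_rot: [-0.032, 0.703, 0.031, 0.71]
ft_force: [0.6, -1.1, 0.4]
width: 0.0861
time: 16.03
ee_pos: [0.542, -0.4402, 0.2842]
eef_rot: [-0.032, 0.703, 0.031, 0.71]
ft_force: [1.6, 0.6, 1.0]
width: 0.0872
time: 16.37
ee_pos: [0.5267, -0.525, 0.2828]
eef_rot: [-0.031, 0.704, 0.029, 0.709]
ft_force: [0.3, -0.4, 0.4]
width: 0.0869
slide cm [15.2 28.8  6.5] roll -0.2 t 16.3667 tcp [ 0.5267 -0.525   0.2828] yaw 94.8 F [ 0.3 -0.4  0.4] w 0.0869
```

View pics/c23.png

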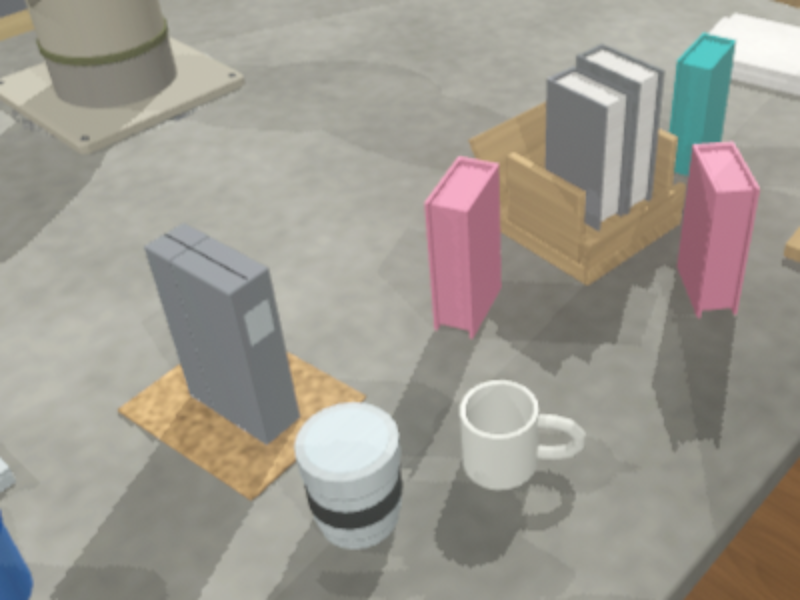

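View pics/c24.png

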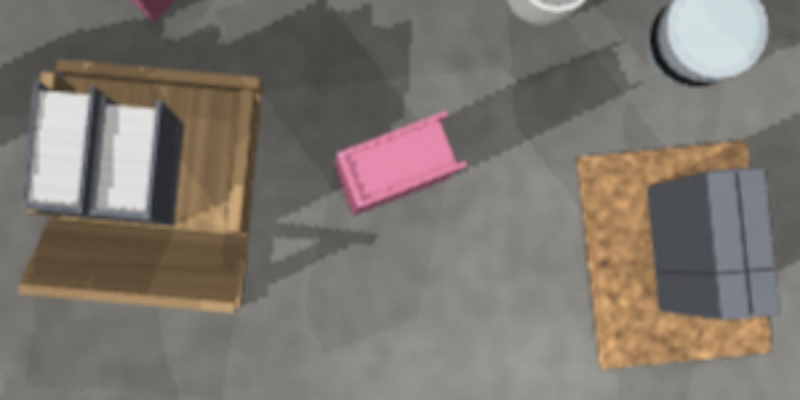

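The case stands on the mat and both books are in place. One numeric check of its position and uprightness before handing in.

Run:
```python
from h import *
k=.375
P=[ray("top",200+x*k-.3,180+y*k-.3,.164) for x,y in((708,172),(765,168),(778,317),(722,320))]
print(np.mean(P,0),np.round([np.linalg.norm(P[i]-P[i-1]) for i in range(4)],3))
Bs=[ray("scene",40+x/2,110+y/2,.004) for x,y in((265,440),(299,413),(190,392))]
print(np.round(Bs,3)); print("base centre",(Bs[1]+Bs[2])/2)
```

```text
[ 0.58167275 -0.23412995  0.164     ] [0.094 0.037 0.094 0.036]
[[ 0.625 -0.245  0.004]
 [ 0.623 -0.209  0.004]
 [ 0.534 -0.254  0.004]]
base centre [ 0.57816807 -0.2311629   0.004     ]
```

```bash
python3 -c "
from bench import r
print(r.close_job())"
```

```text
the job is handed in; nothing more can be done
None
```

The case now stands upright in the middle of the cork mat, and both books are still standing in the rack. I handed the job in at about 16.5 s.

**How it went:**
- **Tipping:** I pulled the case's top towards the robot with shut fingers from behind. I backed off, and it leaned by itself on the sloping front panel at about 33°.
- **Lifting:** I gripped it by the spine end, about 35 mm behind the spine, and lifted it out.
- **Standing it up:** Over the mat I eased the grip so it swung most of the way upright. Its lower edge then touched the mat and I brought it up straight. It landed about 8 mm short of the middle, so I lifted it slightly, shifted it and set it down again.

**Last checks:**
- **Position:** The case's base centre is at (0.578, −0.231) and its top centre at (0.582, −0.234). The mat's centre is (0.577, −0.232). The base and top differ by about 5 mm, close to measuring error over the 160 mm height, so it stands upright.
- **Surroundings:** The two books, the look-alikes and the cups look undisturbed, but I judged that by eye and did not re-measure the books. The gripper is well clear of everything.
- **Forces:** Every force reading I saw was under 10 N.
- **Disagreement:** The pale label shows on the side facing away from the robot, although the description puts it on the spine. Everything else matched, so I treated the side facing the robot as the spine.

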